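# Nest three stoneware crocks for packing

## Task

A customer has bought the three stoneware crocks on the shop counter; nest them for packing, so that they take up the room of one. The small one is lying on its side: stand it upright on the counter and let go of it before it goes in. Finish with the medium crock standing inside the large one and the small crock inside the medium one, each upright and right down on the floor of the next. Set them down gently, since stoneware chips, keep the large crock standing on the counter, and leave the other goods about them where they are.

Things in the scene. Friction and masses are not known exactly. Their poses are not given: they have to be found in the camera images.
- small_crock: small crock: straight-sided open round stoneware vessel, cream, brown-glazed above; 60 mm outside diameter, 76 tall, wall 8, floor 9 mm thick, about 0.25 kg, no handle. Origin on its axis at half height (38 mm from underside and rim); z axis from floor out through the mouth. Starts lying on its side, origin 30 mm up, mouth roughly to -y (robot's right) within 26 degrees; can roll.
- medium_crock: medium crock: same make; 118 mm outside diameter, 98 tall, wall 8 (bore 102), floor 9 mm thick, about 0.65 kg, standing upright. Origin at the centre of its underside, z up through the mouth. Too wide to grip across: taken by pinching its wall at the rim, one finger inside, one outside. The crocks share three places (left, middle, right) in any order.
- large_crock: large crock: same make; 176 mm outside diameter, 110 tall, wall 9 (bore 158), floor 10 mm thick, about 1.4 kg, standing upright. Origin at the centre of its underside, z up through the mouth. Each bore leaves 40 to 42 mm play in all: room for a fingertip beside the wall of the crock lowered in, if it is kept to the other side. Nested, the rims lie 110, 108 and 95 mm above the counter.
- jam_jar: bystander: lidded glass jar, 80 mm diameter, 105 mm tall; origin under its centre
- candlestick: bystander: brass candlestick, foot 90 mm diameter, 104 mm tall; origin under its centre
- glass_lid: bystander: domed glass lid with a brass knob, 92 mm diameter, 60 mm tall, lying near the robot between the crocks; origin under its centre
- blue_flask: bystander: blue glass flask, 72 mm diameter, 124 mm tall, on the left; origin under its centre
- tape_gun: bystander: parcel-tape dispenser, 150 by 62 mm, 98 mm tall, on the right; origin under its centre
Not all that is in view belongs to the job. Leave any blue look-alike of the medium_crock alone. Leave any pink look-alike of the small_crock alone.

How it is judged:
On the way:
1. the small crock stands upright on the counter (within 6 degrees, foot on the counter), let go of and at rest (angle between small_crock's own z axis and vertical below 0.1 rad and height (world z) of small_crock between 0.034 and 0.042 m and linear speed of small_crock below 0.03 m/s and contact force between small_crock and the fingers below 0.05 N), for 0.2 s.
At the end, for the whole second after the job is handed in: The large crock stands on the counter, the medium one stands in it and the small one in the medium one, each upright (within 6 degrees) with its underside within 4 mm of the counter or floor below it, anywhere inside the bore; all three at rest (angle between each of large_crock, medium_crock, small_crock's own z axis and vertical below 0.1 rad and height (world z) of large_crock below 0.004 m and horizontal distance between medium_crock and large_crock below 0.028 m and z of medium_crock in the frame of large_crock between 0.006 and 0.014 m and horizontal distance between small_crock and medium_crock below 0.028 m and z of small_crock in the frame of medium_crock between 0.043 and 0.051 m and linear speed of each of small_crock, medium_crock, large_crock below 0.02 m/s and angular speed of each of small_crock, medium_crock, large_crock below 0.2 rad/s); the robot touches nothing.
It fails at once if a crock is knocked against another crock (over 70 N between them) (contact force between small_crock and medium_crock above 70 N or contact force between any of medium_crock, small_crock and large_crock above 70 N).
It fails at once if a crock is dropped or plunged into the next one (over 0.4 m/s inside its bore) or onto the counter (over 0.4 m/s within 20 mm of it) ((horizontal distance between medium_crock and large_crock below 0.04 m and z of medium_crock in the frame of large_crock below 0.07 m and linear speed of medium_crock above 0.4 m/s) or (horizontal distance between small_crock and medium_crock below 0.04 m and z of small_crock in the frame of medium_crock below 0.1 m and linear speed of small_crock above 0.4 m/s) or (height (world z) of small_crock below 0.055 m and linear speed of small_crock above 0.4 m/s) or (height (world z) of medium_crock below 0.02 m and linear speed of medium_crock above 0.4 m/s)).
It fails at once if one of the bystanders is moved by more than 30 mm or tipped over (distance of any of jam_jar, candlestick, glass_lid, blue_flask, tape_gun from where it was at the start of the episode above 0.03 m or angle between any of jam_jar, candlestick, glass_lid, blue_flask, tape_gun's own z axis and vertical above 0.35 rad).
It also fails if it takes over 72 s, if anything falls off the work surface, if the arm or the gripper's body presses on something with over 40 N, if the wrist force passes 120 N, or if a joint passes its speed limit or range.

## Robot

A 6-joint arm with a two-finger parallel gripper is mounted at the origin on the work surface. World frame = base frame: x ahead of the robot, y to its left, z up, the work surface at z = 0. Lengths are in m, angles in rad, forces in N, time in s.
With the tool pointing down it reaches from about 0.15 to 0.775 m from the base axis. Payload 6.1 kg.
Tool frame: the origin (TCP) lies at the very end of the fingers, on their centre line; the grasp point (between the pads) lies 19 mm behind it; z points along the fingers, y is the direction in which the jaws open and shut (so a half turn about z gives the same grasp; the last joint's range is limited). The gripper opens to 85 mm and grips with 20 to 120 N. Pads are 22 mm wide; open, the fingers measure 114 mm over their backs; the gripper's body (76 mm by 85 mm) begins 54 mm behind the grasp point. The pads swing forward as they close: fully open they stand 13 mm farther back than shut.
Start: joints at [1.297, 0.126, -0.04, 1.405, 0, 1.571], TCP at [0.142, 0.505, 0.231] pointing down, gripper open.
Joint ranges: [-2.72, 2.72], [-0.95, 1.95], [-1.27, 1.35], [-1.78, 2.02], [-1.46, 1.47], [-3.14, 3.14]. Speed limits (rad/s): [2.39, 2.39, 3.01, 3.14, 3.14, 3.14].

## Interface

Orientations are given as a rotation vector (axis times angle).
In Python, from bench import r, imaging gives the robot as it stands.
- The arm moves only by the shell command python3 -m pendant 'ROWS' [OPENING] [FORCE]. ROWS is JSON, a list of rows, each an object of numbers: "tx", "ty", "tz": the shift along the tool's x, y, z each as a share of 20 cm, from -1 to 1; "rx", "ry", "rz": the turn, a rotation vector about the tool's x, y, z each as a share of 45 degrees, from -1 to 1. In form: [{"tx": .., "ty": .., "tz": .., "rx": .., "ry": .., "rz": ..}, ...]. A call has 1 to 20 rows; each row shifts and turns the commanded pose from where the row before left it, along the tool's axes as they then stand; what a row does not reach is not made up. A row lasts 1/10 s, in which the tool goes at most 50 mm and 8.59 degrees, less where a joint would pass 70% of its speed; a pose out of reach is approached as far as the arm can. A call with a number of a shift or a turn outside -1 to 1 is refused whole. A call with a gripper value outside its range is refused whole. OPENING is the opening, from -1 (shut) to 1 (fully open), so that 0 is half open, set as the call begins (- or left out, the last holds). The fingers move at their own pace and stop on an object; FORCE is the grip in N (left out, the last holds). Time passes only in rows, so rows that do not move let the fingers close. It gives the time, the measured TCP pose, the force and the opening at its end, in the units of the state.
- r.observe(): the state, without advancing time (a new reading comes with each control period).
- imaging.grab_frame(name): name is "scene" or "top" or "wrist"; returns the picture (480x640x3 uint8, red, green, blue); there is no depth.
- imaging.camera_info(name): a dict with "fovy" (degrees; the focal length in pixels is half the picture's height over the tangent of half this angle, whatever the lens; pixels are square), "cx", "cy" (the principal point, pixels), "camera_from_world" (4x4, takes a point from world to camera coordinates). Camera axes: x right, y down, z forward; pixel columns grow to the right and rows downward; lengths in m; the calibration is good to about 2 mm. The wrist camera is an equidistant fisheye: a pixel r from the principal point sees the ray r / f radians off the axis. A picture is of the moment at which its call begins: read the wrist's pose just before it. camera_info takes no time and is no camera call; for the wrist camera it gives the pose at the moment of the call.
- r.job_done(): hands the job in, once; it reports no verdict.
The state is a dict: "time_s": time; "q": joint angles; "joint_velocities": joint speeds; "tau": joint torques, N m; "tool_pos": TCP position; "orientation": TCP orientation; "force": force on the tool from outside, world axes, zero at the start; "wrist_torque": the same for the moment, N m; "finger_gap": opening from 0.0 (shut) to 1.0 (fully open).
Only numpy, scipy, OpenCV 4.12 (cv2) and the standard library are available. Lean on these libraries where they do the work, as an engineer would, in place of code of your own. Each camera call takes 0.05 s, during which the arm holds its last target. There are 200 camera calls.

## Working session

There is one attempt and no reset: what is moved stays moved. The work goes in short steps, Python scripts to look and compute and a shell command to move; the robot and the scene stay as the last step left them, time stands still between calls to the robot, and variables do not carry over. Pictures are saved under pics/ and viewed, about 8 in all and at most 12, crops included, and the job is handed in when it is done.

```bash
ls; mkdir -p pics; python3 - <<'E'
from bench import r, imaging
import cv2
s=r.observe();print(s['time_s'],s['tool_pos'],s['orientation'],s['finger_gap'])
for n in("top","scene"):
    f=imaging.grab_frame(n);cv2.imwrite(f'pics/{n}0.png',f[:,:,::-1]);i=imaging.camera_info(n);print(n,i)
E
```

```text
pics
0.0 [0.14183704 0.50504884 0.23052489] [-4.28670506e-01 -3.11198124e+00  2.50574599e-03] 0.9944635884029435
top {'fovy': 43.51762573929394, 'cx': 318.4661534880395, 'cy': 241.2661966349035, 'camera_from_world': array([[ 2.10549695e-02, -9.99773698e-01,  3.03983444e-03,
        -2.13398801e-02],
       [-9.82818102e-01, -2.12553653e-02, -1.83348815e-01,
         5.43257893e-01],
       [ 1.83371935e-01,  8.72799389e-04, -9.83043220e-01,
         1.66836318e+00],
       [ 0.00000000e+00,  0.00000000e+00,  0.00000000e+00,
         1.00000000e+00]])}
scene {'fovy': 51.93467326179947, 'cx': 319.6072882847712, 'cy': 237.8739160779757, 'camera_from_world': array([[ 0.40773809,  0.91309061, -0.00389768, -0.20183814],
       [ 0.58397721, -0.26405015, -0.767625  , -0.25916409],
       [-0.70194036,  0.3107138 , -0.64088741,  1.52054234],
       [ 0.        ,  0.        ,  0.        ,  1.        ]])}
```

View pics/top0.png

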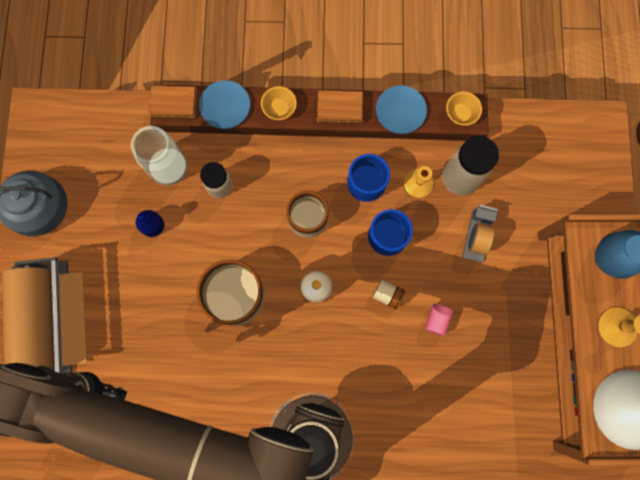

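View pics/scene0.png

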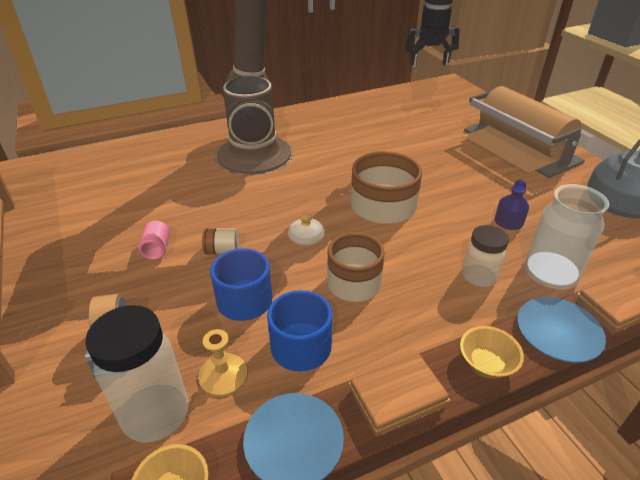

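The top picture shows the large crock at about (231,292), the medium at (308,213), and the small one lying at (388,293) with its mouth to the right. The lid is at (316,287) and the pink look-alike at (439,320). I'll enlarge it to read the points more closely.

```bash
python3 - <<'E'
import cv2
f=cv2.imread('pics/top0.png')[180:340,195:455]
f=cv2.resize(f,None,fx=3,fy=3,interpolation=cv2.INTER_CUBIC);cv2.imwrite('pics/topc.png',f)
E
cat > h.py <<'E'
from bench import r, imaging
import numpy as np, cv2
from scipy.spatial.transform import Rotation as R
def pix2w(n,u,v,z,info=None):
    i=info or imaging.camera_info(n);f=240/np.tan(np.radians(i['fovy'])/2)
    x,y=(u-i['cx'])/f,(v-i['cy'])/f
    if n=='wrist':
        th=np.hypot(x,y);s=np.sin(th)/max(th,1e-9);d=np.array([x*s,y*s,np.cos(th)])
    else:d=np.array([x,y,1])
    T=i['camera_from_world'];A=T[:3,:3];c=-A.T@T[:3,3];d=A.T@d
    return c+d*(z-c[2])/d[2]
def w2pix(n,P,info=None):
    i=info or imaging.camera_info(n);f=240/np.tan(np.radians(i['fovy'])/2)
    T=i['camera_from_world'];p=np.atleast_2d(P)@T[:3,:3].T+T[:3,3]
    if n=='wrist':
        q=np.hypot(p[:,0],p[:,1]);k=np.arctan2(q,p[:,2])/np.maximum(q,1e-9)
    else:k=1/p[:,2]
    return np.c_[i['cx']+f*p[:,0]*k,i['cy']+f*p[:,1]*k]
def circ(c,rad,z,n=90):
    t=np.linspace(0,2*np.pi,n);return np.c_[c[0]+rad*np.cos(t),c[1]+rad*np.sin(t),0*t+z]
E
```

```text
(no output)
```

View pics/topc.png

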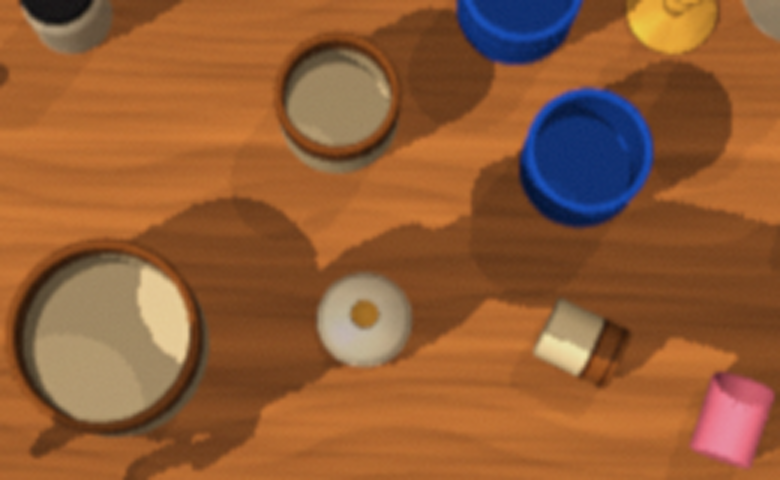

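Crop readings, in crop pixels:
- **Large rim:** x 8–203, y 240–433.
- **Medium rim:** x 275–401, y 33–159.
- **Small crock corners:** (562,300), (533,345), (629,335) and (603,386).
- **Lid:** centred at about (364,320).

```bash
python3 - <<'E'
from h import *
g=lambda u,v,z:pix2w('top',u/3+195-.33,v/3+180-.33,z)
for nm,z,p in(('large',.11,[(8,336),(203,336),(105.5,240),(105.5,433)]),('medium',.098,[(275,96),(401,96),(338,33),(338,159)]),('smallfoot',.032,[(562,300),(533,345)]),('smallmouth',.032,[(629,335),(603,386)]),('lid',.02,[(317,320),(411,320),(364,274),(364,366)])):
    q=np.array([g(*a,z) for a in p]);print(nm,q.mean(0).round(4),[np.linalg.norm(q[i]-q[i+1]).round(4) for i in range(0,len(q),2)])
pk=np.array([g(u,v,.03) for u,v in((733,375),(733,465),(695,410),(770,410))]);print('pink',pk.round(3))
print(g(587,97,.1),'blue r')
i=imaging.camera_info('wrist');print(i);print(R.from_rotvec(r.observe()['orientation']).as_matrix().round(3));print(r.observe()['q'])
E
```

```text
large [0.3884 0.2277 0.11  ] [np.float64(0.1763), np.float64(0.1749)]
medium [0.6186 0.0232 0.098 ] [np.float64(0.1177), np.float64(0.1209)]
smallfoot [ 0.4176 -0.1798  0.032 ] [np.float64(0.0514)]
smallmouth [ 0.383  -0.2447  0.032 ] [np.float64(0.0547)]
lid [ 0.4177 -0.0054  0.02  ] [np.float64(0.0899), np.float64(0.0883)]
pink [[ 0.372 -0.356  0.03 ]
 [ 0.288 -0.354  0.03 ]
 [ 0.338 -0.319  0.03 ]
 [ 0.34  -0.39   0.03 ]]
[ 0.62200916 -0.20926093  0.1       ] blue r
{'fovy': 65.70646984690485, 'cx': 321.5565541676343, 'cy': 242.59857736823676, 'camera_from_world': array([[ 2.70495863e-01,  9.62721025e-01, -4.65680746e-04,
        -5.24551364e-01],
       [ 9.14832123e-01, -2.56889790e-01,  3.11592399e-01,
        -4.18806798e-02],
       [ 2.99856925e-01, -8.47104746e-02, -9.50215744e-01,
         3.79899328e-01],
       [ 0.00000000e+00,  0.00000000e+00,  0.00000000e+00,
         1.00000000e+00]])}
[[-0.963  0.27  -0.   ]
 [ 0.27   0.963 -0.001]
 [-0.    -0.001 -1.   ]]
[ 1.29700569e+00  1.26355086e-01 -4.04552062e-02  1.40540323e+00
 -8.95868944e-06  1.57078608e+00]
```

```bash
python3 -m pendant '[{"tx":-0.234,"ty":-0.0104,"rz":0.1137},{"tx":-0.234,"ty":-0.0104,"rz":0.1137},{"tx":-0.234,"ty":-0.0104,"rz":0.1137},{"tx":-0.234,"ty":-0.0104,"rz":0.1137},{"tx":-0.234,"ty":-0.0104,"rz":0.1137},{"tx":-0.234,"ty":-0.0104,"rz":0.1137},{"tx":-0.234,"ty":-0.0104,"rz":0.1137},{"tx":-0.234,"ty":-0.0104,"rz":0.1137},{"tx":-0.234,"ty":-0.0104,"rz":0.1137},{"tx":-0.234,"ty":-0.0104,"rz":0.1137},{"tx":-0.234,"ty":-0.0104,"rz":0.1137},{"tx":-0.234,"ty":-0.0104,"rz":0.1137},{"tx":-0.234,"ty":-0.0104,"rz":0.1137},{"tx":-0.234,"ty":-0.0104,"rz":0.1137},{"tx":-0.234,"ty":-0.0104,"rz":0.1137},{"tx":-0.234,"ty":-0.0104,"rz":0.1137},{"tx":-0.234,"ty":-0.0104,"rz":0.1137},{"tx":-0.234,"ty":-0.0104,"rz":0.1137},{"tx":-0.234,"ty":-0.0104,"rz":0.1137},{"tx":-0.234,"ty":-0.0104,"rz":0.1137}]' 1; python3 -m pendant '[{"ty":-0.18},{"ty":-0.18},{}]'
python3 - <<'E'
from h import *
s=r.observe();print(s['time_s'],s['tool_pos'],s['q'].round(3) if hasattr(s['q'],'round') else s['q'])
i=imaging.camera_info('wrist');f=imaging.grab_frame('wrist')[:,:,::-1].copy();cv2.imwrite('pics/w1.png',f)
np.save('w1.npy',i['camera_from_world'])
f=np.ascontiguousarray(f)
c=np.array([.40,-.212]);m=np.array([-.47,-.88]);m/=np.linalg.norm(m);n=np.array([-m[1],m[0]])
for k in(-.038,.038):
  t=np.linspace(0,2*np.pi,40);P=np.c_[c+k*m+.03*np.cos(t)[:,None]*n,.03+.03*np.sin(t)]
  cv2.polylines(f,[w2pix('wrist',P,i).round().astype(int)],True,(0,255,0),1)
cv2.imwrite('pics/w1o.png',f)
E
```

```text
0.1 [0.14186036 0.50511281 0.23061148] [ 1.297  0.126 -0.04   1.405 -0.     1.571]schema error: expected keys tx, ty, tz, rx, ry, rz
schema error: expected keys tx, ty, tz, rx, ry, rz
```

View pics/w1o.png

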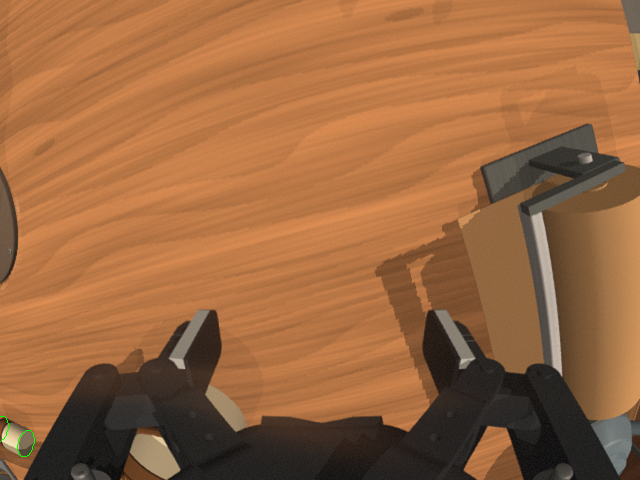

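The rows must carry all six keys, so nothing moved. That picture only shows the start view: fingers at the bottom, and the small crock at about (17,436), where the predicted outline falls.

```bash
python3 -m pendant '[{"tx":-0.234,"ty":-0.0104,"tz":0,"rx":0,"ry":0,"rz":0.1137},{"tx":-0.234,"ty":-0.0104,"tz":0,"rx":0,"ry":0,"rz":0.1137},{"tx":-0.234,"ty":-0.0104,"tz":0,"rx":0,"ry":0,"rz":0.1137},{"tx":-0.234,"ty":-0.0104,"tz":0,"rx":0,"ry":0,"rz":0.1137},{"tx":-0.234,"ty":-0.0104,"tz":0,"rx":0,"ry":0,"rz":0.1137},{"tx":-0.234,"ty":-0.0104,"tz":0,"rx":0,"ry":0,"rz":0.1137},{"tx":-0.234,"ty":-0.0104,"tz":0,"rx":0,"ry":0,"rz":0.1137},{"tx":-0.234,"ty":-0.0104,"tz":0,"rx":0,"ry":0,"rz":0.1137},{"tx":-0.234,"ty":-0.0104,"tz":0,"rx":0,"ry":0,"rz":0.1137},{"tx":-0.234,"ty":-0.0104,"tz":0,"rx":0,"ry":0,"rz":0.1137},{"tx":-0.234,"ty":-0.0104,"tz":0,"rx":0,"ry":0,"rz":0.1137},{"tx":-0.234,"ty":-0.0104,"tz":0,"rx":0,"ry":0,"rz":0.1137},{"tx":-0.234,"ty":-0.0104,"tz":0,"rx":0,"ry":0,"rz":0.1137},{"tx":-0.234,"ty":-0.0104,"tz":0,"rx":0,"ry":0,"rz":0.1137},{"tx":-0.234,"ty":-0.0104,"tz":0,"rx":0,"ry":0,"rz":0.1137},{"tx":-0.234,"ty":-0.0104,"tz":0,"rx":0,"ry":0,"rz":0.1137},{"tx":-0.234,"ty":-0.0104,"tz":0,"rx":0,"ry":0,"rz":0.1137},{"tx":-0.234,"ty":-0.0104,"tz":0,"rx":0,"ry":0,"rz":0.1137},{"tx":-0.234,"ty":-0.0104,"tz":0,"rx":0,"ry":0,"rz":0.1137},{"tx":-0.234,"ty":-0.0104,"tz":0,"rx":0,"ry":0,"rz":0.1137}]' 1; python3 -m pendant '[{"tx":0,"ty":-0.18,"tz":0,"rx":0,"ry":0,"rz":0},{"tx":0,"ty":-0.18,"tz":0,"rx":0,"ry":0,"rz":0},{"tx":0,"ty":0,"tz":0,"rx":0,"ry":0,"rz":0}]'
python3 - <<'E'
from h import *
s=r.observe();print(s['time_s'],s['tool_pos'],s['q'])
print(R.from_rotvec(s['orientation']).as_matrix().round(3))
E
```

```text
time_s: 2.15
tool_pos: [0.4628, -0.248, 0.2309]
orientation: [-2.696, -1.612, 0.0]
force: [1.0, -0.9, 0.1]
finger_gap: 0.999
time_s: 2.45
tool_pos: [0.3965, -0.2113, 0.2314]
orientation: [-2.693, -1.615, 0.001]
force: [0.2, 0.3, -0.7]
finger_gap: 1.002
2.45 [ 0.39652161 -0.21131412  0.23144902] [-4.89656884e-01 -1.56300763e-02 -1.89707438e-01  1.39845297e+00
  3.30870773e-05  1.57160514e+00]
[[ 0.471  0.882 -0.002]
 [ 0.882 -0.471  0.001]
 [ 0.    -0.002 -1.   ]]
```

```bash
python3 -m pendant '[{"tx":0,"ty":0,"tz":0,"rx":0,"ry":0.1667,"rz":0},{"tx":0,"ty":0,"tz":0,"rx":0,"ry":0.1667,"rz":0},{"tx":0,"ty":0,"tz":0,"rx":0,"ry":0.1667,"rz":0},{"tx":0,"ty":0,"tz":0,"rx":0,"ry":0.1667,"rz":0},{"tx":0,"ty":0,"tz":0,"rx":0,"ry":0.1667,"rz":0},{"tx":0,"ty":0,"tz":0,"rx":0,"ry":0.1667,"rz":0},{"tx":-0.176,"ty":0.004,"tz":0.053,"rx":0,"ry":0,"rz":0},{"tx":-0.176,"ty":0.004,"tz":0.053,"rx":0,"ry":0,"rz":0},{"tx":-0.176,"ty":0.004,"tz":0.053,"rx":0,"ry":0,"rz":0},{"tx":-0.176,"ty":0.004,"tz":0.053,"rx":0,"ry":0,"rz":0},{"tx":0,"ty":0,"tz":0,"rx":0,"ry":0,"rz":0}]'
python3 - <<'E'
from h import *
s=r.observe();print(s['q']);print(R.from_rotvec(s['orientation']).as_matrix().round(3))
i=imaging.camera_info('wrist');f=imaging.grab_frame('wrist')[:,:,::-1].copy();cv2.imwrite('pics/w2.png',f)
c=np.array([.40,-.212]);m=np.array([-.47,-.88]);m/=np.linalg.norm(m);n=np.array([-m[1],m[0]])
for k in(-.038,.038):
  t=np.linspace(0,2*np.pi,40);P=np.c_[c+k*m+.03*np.cos(t)[:,None]*n,.03+.03*np.sin(t)]
  cv2.polylines(f,[w2pix('wrist',P,i).round().astype(int)],True,(0,255,0),1)
cv2.imwrite('pics/w2o.png',f)
E
```

```text
time_s: 3.55
tool_pos: [0.369, -0.2756, 0.0977]
orientation: [-2.216, -1.325, -0.917]
force: [-0.5, 0.1, 0.2]
finger_gap: 0.998
[-1.0387073   0.37065817 -0.25968402  1.42686931  0.64701507  0.85866086]
[[ 0.336  0.882  0.33 ]
 [ 0.62  -0.471  0.627]
 [ 0.709 -0.006 -0.705]]
```

View pics/w2o.png

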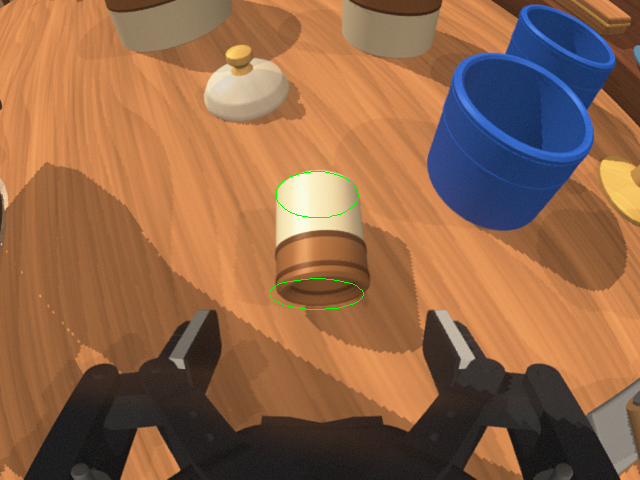

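The predicted outline sits on the crock, with its mouth end at x 276–369 and about 5 px to the right of the prediction. That makes the heading about 25.5°, so I'll turn 2.5° and go in.

```bash
python3 -m pendant '[{"tx":0,"ty":0,"tz":0,"rx":0.039,"ry":0,"rz":-0.039},{"tx":0.003,"ty":0.002,"tz":0.12,"rx":0,"ry":0,"rz":0},{"tx":0.003,"ty":0.002,"tz":0.12,"rx":0,"ry":0,"rz":0},{"tx":0.003,"ty":0.002,"tz":0.12,"rx":0,"ry":0,"rz":0},{"tx":0.002,"ty":0.002,"tz":0.12,"rx":0,"ry":0,"rz":0},{"tx":0.002,"ty":0.002,"tz":0.12,"rx":0,"ry":0,"rz":0},{"tx":0,"ty":0,"tz":0,"rx":0,"ry":0,"rz":0}]'
Z='{"tx":0,"ty":0,"tz":0,"rx":0,"ry":0,"rz":0}'
python3 -m pendant '[{"tx":0,"ty":0,"tz":0,"rx":0,"ry":0,"rz":0},{"tx":0,"ty":0,"tz":0,"rx":0,"ry":0,"rz":0},{"tx":0,"ty":0,"tz":0,"rx":0,"ry":0,"rz":0},{"tx":0,"ty":0,"tz":0,"rx":0,"ry":0,"rz":0},{"tx":0,"ty":0,"tz":0,"rx":0,"ry":0,"rz":0},{"tx":0,"ty":0,"tz":0,"rx":0,"ry":0,"rz":0},{"tx":0,"ty":0,"tz":0,"rx":0,"ry":0,"rz":0},{"tx":0,"ty":0,"tz":0,"rx":0,"ry":0,"rz":0}]' -1 40
python3 - <<'E'
from h import *
s=r.observe();print(s['q']);print(R.from_rotvec(s['orientation']).as_matrix().round(3))
f=imaging.grab_frame('wrist')[:,:,::-1].copy();cv2.imwrite('pics/w3.png',f)
E
```

```text
time_s: 4.3
tool_pos: [0.4096, -0.1956, 0.019]
orientation: [-2.176, -1.377, -0.902]
force: [-0.8, 0.3, -0.1]
finger_gap: 1.003
time_s: 5.1
tool_pos: [0.4099, -0.1988, 0.0204]
orientation: [-2.181, -1.374, -0.906]
force: [-1.2, 1.2, 7.0]
finger_gap: 0.694
[-0.88165454  0.36821935 -0.4459381   1.15425535  0.69797545  0.98917629]
[[ 0.304  0.902  0.307]
 [ 0.638 -0.432  0.638]
 [ 0.708  0.002 -0.706]]
```

View pics/w3.png

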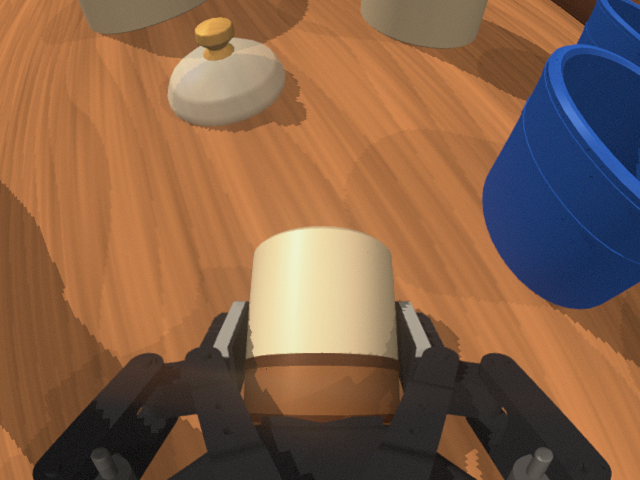

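The crock is held: the opening reads about 59 mm and the pads sit on both sides. Next I lift it, shift 25 mm away from the lid, and turn it 90° mouth up.

```bash
python3 -m pendant '[{"tx":0.05,"ty":0,"tz":-0.05,"rx":0,"ry":0,"rz":0},{"tx":0.1,"ty":0,"tz":-0.1,"rx":0,"ry":0,"rz":0},{"tx":-0.088,"ty":0,"tz":-0.088,"rx":0,"ry":0,"rz":0},{"tx":0,"ty":0,"tz":0,"rx":0,"ry":-0.1667,"rz":0},{"tx":0,"ty":0,"tz":0,"rx":0,"ry":-0.1667,"rz":0},{"tx":0,"ty":0,"tz":0,"rx":0,"ry":-0.1667,"rz":0},{"tx":0,"ty":0,"tz":0,"rx":0,"ry":-0.1667,"rz":0},{"tx":0,"ty":0,"tz":0,"rx":0,"ry":-0.1667,"rz":0},{"tx":0,"ty":0,"tz":0,"rx":0,"ry":-0.1667,"rz":0},{"tx":0,"ty":0,"tz":0,"rx":0,"ry":-0.1667,"rz":0},{"tx":0,"ty":0,"tz":0,"rx":0,"ry":-0.1667,"rz":0},{"tx":0,"ty":0,"tz":0,"rx":0,"ry":-0.1667,"rz":0},{"tx":0,"ty":0,"tz":0,"rx":0,"ry":-0.1667,"rz":0},{"tx":0,"ty":0,"tz":0,"rx":0,"ry":-0.1667,"rz":0},{"tx":0,"ty":0,"tz":0,"rx":0,"ry":-0.1667,"rz":0},{"tx":0,"ty":0,"tz":0,"rx":0,"ry":0,"rz":0},{"tx":0,"ty":0,"tz":0,"rx":0,"ry":0,"rz":0}]'
python3 - <<'E'
from h import *
s=r.observe();print(s['q']);M=R.from_rotvec(s['orientation']).as_matrix();print(M.round(3))
a=imaging.grab_frame('scene')[:,:,::-1];b=imaging.grab_frame('top')[:,:,::-1]
a=cv2.resize(a[140:340,80:340],None,fx=2.3,fy=2.3);b=cv2.resize(b[220:380,340:480],None,fx=2,fy=2.875)
cv2.imwrite('pics/s4.png',cv2.resize(a,None,fx=1.3,fy=1.3))
E
```

```text
time_s: 6.85
tool_pos: [0.399, -0.22, 0.0609]
orientation: [2.181, 1.377, -0.902]
force: [0.3, -0.4, -3.3]
finger_gap: 0.693
[-0.06513497  0.29195446 -0.44188358  1.19194178 -0.71410384  2.08371334]
[[ 0.304  0.903 -0.305]
 [ 0.64  -0.43  -0.636]
 [-0.706 -0.001 -0.709]]
```

View pics/s4.png

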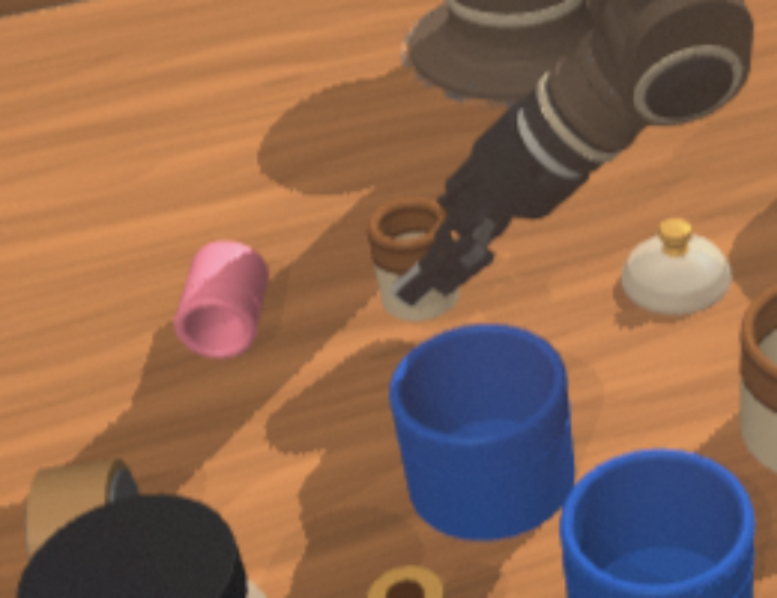

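The crock is upright in the jaws, in the crop at about (415,260), between the pink look-alike and the lid. I'll lower it until the force shows contact.

```bash
python3 -m pendant '[{"tx":0.042,"ty":0,"tz":0.042,"rx":0,"ry":0,"rz":0},{"tx":0.042,"ty":0,"tz":0.042,"rx":0,"ry":0,"rz":0},{"tx":0.028,"ty":0,"tz":0.028,"rx":0,"ry":0,"rz":0},{"tx":0,"ty":0,"tz":0,"rx":0,"ry":0,"rz":0}]'
for k in 1; do python3 -m pendant '[{"tx":0.007,"ty":0,"tz":0.007,"rx":0,"ry":0,"rz":0},{"tx":0.007,"ty":0,"tz":0.007,"rx":0,"ry":0,"rz":0},{"tx":0,"ty":0,"tz":0,"rx":0,"ry":0,"rz":0}]'; done
```

```text
time_s: 7.35
tool_pos: [0.3973, -0.2206, 0.0283]
orientation: [2.18, 1.375, -0.906]
force: [0.1, 0.5, -2.2]
finger_gap: 0.689
time_s: 7.65
tool_pos: [0.3986, -0.2204, 0.0255]
orientation: [2.18, 1.374, -0.903]
force: [-0.4, -0.1, -2.8]
finger_gap: 0.692
```

```bash
python3 -m pendant '[{"tx":0.007,"ty":0,"tz":0.007,"rx":0,"ry":0,"rz":0},{"tx":0.007,"ty":0,"tz":0.007,"rx":0,"ry":0,"rz":0},{"tx":0,"ty":0,"tz":0,"rx":0,"ry":0,"rz":0}]'
```

```text
time_s: 7.95
tool_pos: [0.3989, -0.2205, 0.0234]
orientation: [2.177, 1.375, -0.904]
force: [-1.7, 6.6, 13.9]
finger_gap: 0.694
```

```bash
python3 -m pendant '[{"tx":-0.003,"ty":0,"tz":-0.003,"rx":0,"ry":0,"rz":0},{"tx":0,"ty":0,"tz":0,"rx":0,"ry":0,"rz":0},{"tx":0,"ty":0,"tz":0,"rx":0,"ry":0,"rz":0},{"tx":0,"ty":0,"tz":0,"rx":0,"ry":0,"rz":0},{"tx":0,"ty":0,"tz":0,"rx":0,"ry":0,"rz":0},{"tx":0,"ty":0,"tz":0,"rx":0,"ry":0,"rz":0}]' 1; python3 -m pendant '[{"tx":0,"ty":0,"tz":-0.1,"rx":0,"ry":0,"rz":0},{"tx":0,"ty":0,"tz":-0.2,"rx":0,"ry":0,"rz":0},{"tx":0,"ty":0,"tz":-0.25,"rx":0,"ry":0,"rz":0},{"tx":0,"ty":0,"tz":-0.15,"rx":0,"ry":0,"rz":0},{"tx":0,"ty":0,"tz":0,"rx":0,"ry":0,"rz":0}]'
python3 - <<'E'
from h import *
s=r.observe();print(s['q'])
i=imaging.camera_info('scene');f=imaging.grab_frame('scene')[:,:,::-1].copy();g=imaging.grab_frame('top')[:,:,::-1].copy();cv2.imwrite('pics/t5.png',g);cv2.imwrite('pics/s5.png',f)
c=(.388,-.235);
for n,im in(('scene',f),('top',g)):
  for z,rad in((0,.03),(.076,.03)):cv2.polylines(im,[w2pix(n,circ(c,rad,z)).round().astype(int)],True,(0,255,0),1)
  if 1:
    for z,rad,cc in((.11,.088,(.3884,.2277)),(.098,.059,(.6186,.0232)),(0,.088,(.3884,.2277)),(0,.059,(.6186,.0232))):cv2.polylines(im,[w2pix(n,circ(cc,rad,z)).round().astype(int)],True,(0,255,0),1)
a=cv2.resize(f[140:310,180:430],(750,510))[:, :]
b=cv2.resize(g[180:340,195:455],(780,480))
cv2.imwrite('pics/c5.png',np.vstack([cv2.resize(f[150:300,180:430],(500,300)),cv2.resize(g[180:330,195:445],(500,300))]))
E
```

```text
time_s: 8.55
tool_pos: [0.3985, -0.2205, 0.0223]
orientation: [2.18, 1.374, -0.903]
force: [-0.1, -0.0, -0.0]
finger_gap: 1.002
time_s: 9.05
tool_pos: [0.444, -0.1293, 0.1236]
orientation: [2.178, 1.375, -0.896]
force: [0.3, -0.4, 0.2]
finger_gap: 0.997
[ 0.11123054  0.34946291 -0.22483702  1.47625497 -0.64551808  2.28957889]
```

View pics/c5.png

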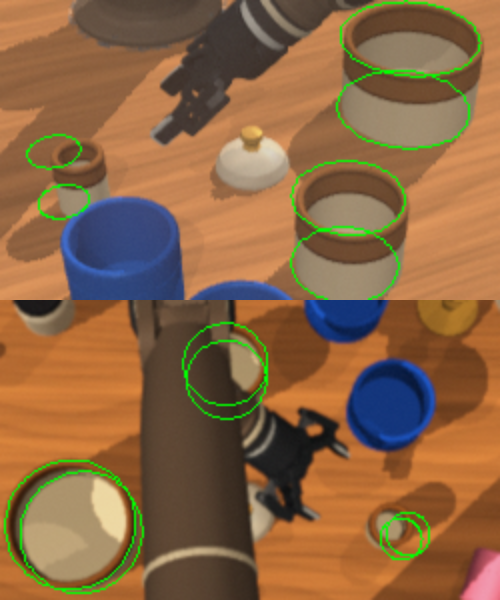

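The small crock stands upright and free on the counter, in the upper crop at (79,180). The released force reads zero. The large and medium overlays match their rims. Next is the medium crock: straighten the tool and go over its near rim.

```bash
python3 -m pendant '[{"tx":-0.141,"ty":0,"tz":-0.142,"rx":0,"ry":0,"rz":0},{"tx":-0.141,"ty":0,"tz":-0.142,"rx":0,"ry":0,"rz":0},{"tx":0,"ty":0,"tz":0,"rx":0,"ry":0.1667,"rz":0},{"tx":0,"ty":0,"tz":0,"rx":0,"ry":0.1667,"rz":0},{"tx":0,"ty":0,"tz":0,"rx":0,"ry":0.1667,"rz":0},{"tx":0,"ty":0,"tz":0,"rx":0,"ry":0.1667,"rz":0},{"tx":0,"ty":0,"tz":0,"rx":0,"ry":0.1667,"rz":0},{"tx":0,"ty":0,"tz":0,"rx":0,"ry":0.1667,"rz":0},{"tx":0,"ty":0,"tz":0,"rx":0,"ry":0,"rz":-0.153},{"tx":0,"ty":0,"tz":0,"rx":0,"ry":0,"rz":-0.153},{"tx":0,"ty":0,"tz":0,"rx":0,"ry":0,"rz":-0.153},{"tx":0,"ty":0,"tz":0,"rx":0,"ry":0,"rz":-0.153},{"tx":0.145,"ty":0.125,"tz":0,"rx":0,"ry":0,"rz":0},{"tx":0.145,"ty":0.125,"tz":0,"rx":0,"ry":0,"rz":0},{"tx":0.145,"ty":0.125,"tz":0,"rx":0,"ry":0,"rz":0},{"tx":0.145,"ty":0.125,"tz":0,"rx":0,"ry":0,"rz":0},{"tx":0.145,"ty":0.125,"tz":0,"rx":0,"ry":0,"rz":0},{"tx":0,"ty":0,"tz":0,"rx":0,"ry":0,"rz":0},{"tx":0,"ty":0,"tz":0,"rx":0,"ry":0,"rz":0}]' -0.18
python3 - <<'E'
from h import *
s=r.observe();print(s['q']);print(R.from_rotvec(s['orientation']).as_matrix().round(3))
print('small scene',pix2w('scene',219.5,228.5,.076),'top',pix2w('top',388.5,294.5,.076))
i=imaging.camera_info('wrist');f=imaging.grab_frame('wrist')[:,:,::-1].copy()
g=imaging.grab_frame('scene')[:,:,::-1].copy()
p=s['tool_pos']
for z,rad in((.098,.059),(.098,.051)):
  cv2.polylines(f,[w2pix('wrist',circ((.6186,.0232),rad,z),i).round().astype(int)],True,(0,255,0),1)
for n,im in(('wrist',f),('scene',g)):cv2.circle(im,tuple(int(v) for v in w2pix(n,[p[0],p[1],.098],i if n=='wrist' else None)[0].round()),3,(255,0,255),-1)
f[400:,:]=f[400:,:]
cv2.imwrite('pics/w6.png',np.hstack([cv2.resize(f,(400,300)),cv2.resize(g[150:300,250:450],(400,300))]))
E
```

```text
time_s: 11.05
tool_pos: [0.5604, 0.018, 0.1995]
orientation: [-2.181, -2.259, 0.004]
force: [-0.2, -0.6, 0.9]
finger_gap: 0.411
[ 3.23979963e-02  1.97542505e-01 -2.37990943e-02  1.35263774e+00
 -6.11569460e-04  1.56789185e+00]
[[-0.035  0.999 -0.003]
 [ 0.999  0.035 -0.001]
 [-0.001 -0.003 -1.   ]]
small scene [ 0.41185828 -0.21108498  0.076     ] top [ 0.39302005 -0.2068686   0.076     ]
```

View pics/w6.png

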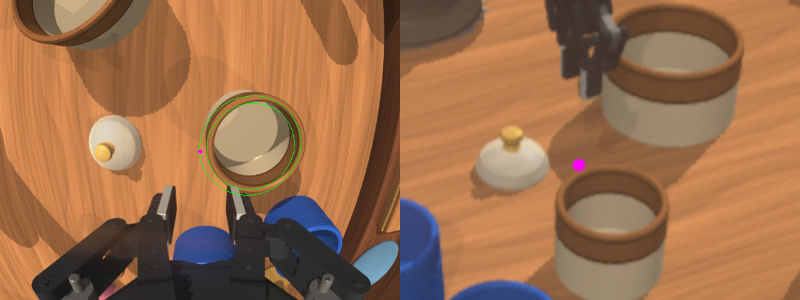

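The wrist view shows the fingers over the near rim: the rim outline spans x 201–303 and matches its overlay, and the TCP point is about 3 mm too near. The 13 mm clearances cover that. I'll correct it, descend and pinch.

```bash
python3 -m pendant '[{"tx":0.015,"ty":0.018,"tz":0.15,"rx":0,"ry":0,"rz":0},{"tx":0,"ty":0,"tz":0.15,"rx":0,"ry":0,"rz":0},{"tx":0,"ty":0,"tz":0.1,"rx":0,"ry":0,"rz":0},{"tx":0,"ty":0,"tz":0.1,"rx":0,"ry":0,"rz":0},{"tx":0,"ty":0,"tz":0.08,"rx":0,"ry":0,"rz":0},{"tx":0,"ty":0,"tz":0.08,"rx":0,"ry":0,"rz":0},{"tx":0,"ty":0,"tz":0,"rx":0,"ry":0,"rz":0}]'
python3 - <<'E'
from h import *
f=imaging.grab_frame('wrist')[:,:,::-1];cv2.imwrite('pics/w7.png',f)
E
```

```text
time_s: 11.85
tool_pos: [0.5623, 0.0201, 0.0674]
orientation: [-2.183, -2.256, 0.005]
force: [0.3, -1.5, -0.4]
finger_gap: 0.408
```

```bash
python3 -m pendant '[{"tx":0,"ty":0,"tz":0,"rx":0,"ry":0,"rz":0},{"tx":0,"ty":0,"tz":0,"rx":0,"ry":0,"rz":0},{"tx":0,"ty":0,"tz":0,"rx":0,"ry":0,"rz":0},{"tx":0,"ty":0,"tz":0,"rx":0,"ry":0,"rz":0},{"tx":0,"ty":0,"tz":0,"rx":0,"ry":0,"rz":0},{"tx":0,"ty":0,"tz":0,"rx":0,"ry":0,"rz":0}]' -1 80;  python3 -m pendant '[{"tx":0,"ty":0,"tz":-0.02,"rx":0,"ry":0,"rz":0},{"tx":0,"ty":0,"tz":-0.05,"rx":0,"ry":0,"rz":0},{"tx":0,"ty":0,"tz":0,"rx":0,"ry":0,"rz":0}]'
```

```text
time_s: 12.5
tool_pos: [0.5658, 0.0212, 0.071]
orientation: [2.181, 2.258, 0.002]
force: [0.8, -2.7, 6.7]
finger_gap: 0.09
time_s: 12.8
tool_pos: [0.5644, 0.0217, 0.0839]
orientation: [-2.182, -2.26, 0.001]
force: [0.5, 0.8, -6.9]
finger_gap: 0.089
```

The pinch is good: an opening of 7.6 mm, the wall thickness, and 6.9 N carried. Now I lift, swing 28° left and bring the crock in over the large one.

```bash
python3 -m pendant '[{"tx":0,"ty":0,"tz":-0.12,"rx":0,"ry":0,"rz":0},{"tx":0,"ty":0,"tz":-0.18,"rx":0,"ry":0,"rz":0},{"tx":0,"ty":0,"tz":-0.18,"rx":0,"ry":0,"rz":0},{"tx":0,"ty":0,"tz":-0.12,"rx":0,"ry":0,"rz":0},{"tx":0.2,"ty":-0.007,"tz":0,"rx":0,"ry":0,"rz":-0.0902},{"tx":0.2,"ty":-0.007,"tz":0,"rx":0,"ry":0,"rz":-0.0902},{"tx":0.2,"ty":-0.007,"tz":0,"rx":0,"ry":0,"rz":-0.0902},{"tx":0.2,"ty":-0.007,"tz":0,"rx":0,"ry":0,"rz":-0.0902},{"tx":0.2,"ty":-0.007,"tz":0,"rx":0,"ry":0,"rz":-0.0902},{"tx":0.2,"ty":-0.007,"tz":0,"rx":0,"ry":0,"rz":-0.0902},{"tx":0.2,"ty":-0.007,"tz":0,"rx":0,"ry":0,"rz":-0.0902},{"tx":0,"ty":-0.12,"tz":0,"rx":0,"ry":0,"rz":0},{"tx":0,"ty":-0.16,"tz":0,"rx":0,"ry":0,"rz":0},{"tx":0,"ty":-0.16,"tz":0,"rx":0,"ry":0,"rz":0},{"tx":0,"ty":-0.16,"tz":0,"rx":0,"ry":0,"rz":0},{"tx":0,"ty":-0.12,"tz":0,"rx":0,"ry":0,"rz":0},{"tx":0,"ty":-0.08,"tz":0,"rx":0,"ry":0,"rz":0},{"tx":0,"ty":0,"tz":0,"rx":0,"ry":0,"rz":0},{"tx":0,"ty":0,"tz":0,"rx":0,"ry":0,"rz":0}]'
python3 - <<'E'
from h import *
s=r.observe();M=R.from_rotvec(s['orientation']).as_matrix();print(M.round(3))
c=np.array(s['tool_pos'])+.055*M[:,1];print('medium c',c,'rel large',c[:2]-[.3884,.2277])
f=imaging.grab_frame('scene')[:,:,::-1].copy()
d=c[:2]
b=s['tool_pos'][2]-.070
for z,rad,cc in((b,.059,d),(b+.098,.059,d),(.11,.088,(.3884,.2277)),(.11,.079,(.3884,.2277))):cv2.polylines(f,[w2pix('scene',circ(cc,rad,z)).round().astype(int)],True,(0,255,0),1)
g=imaging.grab_frame('top')[:,:,::-1].copy()
for z,rad,cc in((.11,.088,(.3884,.2277)),(b+.098,.059,d)):cv2.polylines(g,[w2pix('top',circ(cc,rad,z)).round().astype(int)],True,(0,255,0),1)
cv2.imwrite('pics/s8.png',np.hstack([cv2.resize(f[80:230,310:460],(400,400)),cv2.resize(g[210:360,160:310],(400,400))]))
E
```

```text
time_s: 14.7
tool_pos: [0.3492, 0.2069, 0.2034]
orientation: [1.561, 2.726, 0.001]
force: [0.6, 1.6, -6.7]
finger_gap: 0.083
[[-0.506  0.862  0.   ]
 [ 0.862  0.506  0.   ]
 [ 0.     0.    -1.   ]]
medium c [0.39662776 0.23478538 0.20343772] rel large [0.00822776 0.00708538]
```

View pics/s8.png

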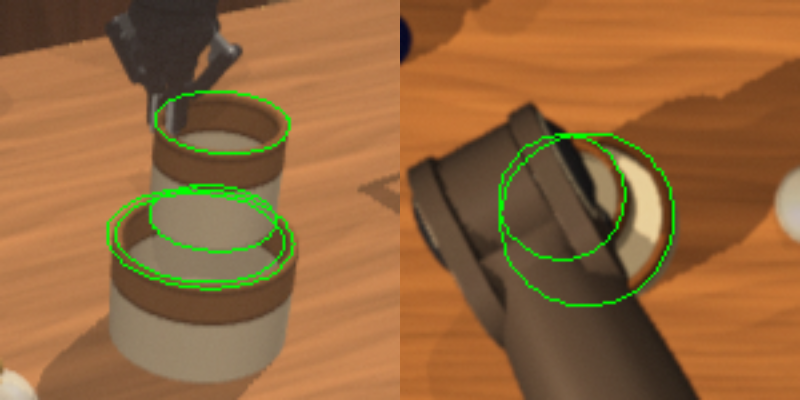

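In the scene crop the medium rim (151–286) hangs inside the large rim (111–297). The overlays agree to about 4 mm, so the offset from centre is small, towards the side away from the finger. I'll lower with a 3 mm outward nudge and feel for the floor.

```bash
python3 -m pendant '[{"tx":0.01,"ty":0.015,"tz":0.08,"rx":0,"ry":0,"rz":0},{"tx":0,"ty":0,"tz":0.11,"rx":0,"ry":0,"rz":0},{"tx":0,"ty":0,"tz":0.11,"rx":0,"ry":0,"rz":0},{"tx":0,"ty":0,"tz":0,"rx":0,"ry":0,"rz":0}]'; python3 -m pendant '[{"tx":0,"ty":0,"tz":0.09,"rx":0,"ry":0,"rz":0},{"tx":0,"ty":0,"tz":0.08,"rx":0,"ry":0,"rz":0},{"tx":0,"ty":0,"tz":0.06,"rx":0,"ry":0,"rz":0},{"tx":0,"ty":0,"tz":0,"rx":0,"ry":0,"rz":0}]'
```

```text
time_s: 15.2
tool_pos: [0.3496, 0.2094, 0.1404]
orientation: [-1.559, -2.724, 0.008]
force: [-0.7, -0.7, -7.2]
finger_gap: 0.085
time_s: 15.6
tool_pos: [0.3504, 0.2099, 0.0965]
orientation: [-1.56, -2.725, 0.003]
force: [-0.2, -0.4, -7.6]
finger_gap: 0.09
```

```bash
python3 -m pendant '[{"tx":0,"ty":0,"tz":0.02,"rx":0,"ry":0,"rz":0},{"tx":0,"ty":0,"tz":0.015,"rx":0,"ry":0,"rz":0},{"tx":0,"ty":0,"tz":0.01,"rx":0,"ry":0,"rz":0},{"tx":0,"ty":0,"tz":0,"rx":0,"ry":0,"rz":0}]'
```

```text
time_s: 16.0
tool_pos: [0.351, 0.2102, 0.0885]
orientation: [1.561, 2.726, 0.0]
force: [-0.2, -0.2, -7.9]
finger_gap: 0.087
```

```bash
python3 -m pendant '[{"tx":0,"ty":0,"tz":0.012,"rx":0,"ry":0,"rz":0},{"tx":0,"ty":0,"tz":0.012,"rx":0,"ry":0,"rz":0},{"tx":0,"ty":0,"tz":0,"rx":0,"ry":0,"rz":0}]'
```

```text
time_s: 16.3
tool_pos: [0.3507, 0.2101, 0.0833]
orientation: [-1.561, -2.726, 0.001]
force: [-0.7, -1.1, -7.5]
finger_gap: 0.09
```

```bash
python3 -m pendant '[{"tx":0,"ty":0,"tz":0.009,"rx":0,"ry":0,"rz":0},{"tx":0,"ty":0,"tz":0.008,"rx":0,"ry":0,"rz":0},{"tx":0,"ty":0,"tz":0,"rx":0,"ry":0,"rz":0}]'
```

```text
time_s: 16.6
tool_pos: [0.351, 0.2103, 0.0809]
orientation: [1.561, 2.726, 0.001]
force: [-4.7, -1.4, 1.9]
finger_gap: 0.088
```

It touched at z = 0.081, as expected for the floor. I open by a few mm only and come out.

```bash
python3 -m pendant '[{"tx":0,"ty":0,"tz":0.003,"rx":0,"ry":0,"rz":0},{"tx":0,"ty":0,"tz":0,"rx":0,"ry":0,"rz":0},{"tx":0,"ty":0,"tz":0,"rx":0,"ry":0,"rz":0},{"tx":0,"ty":0,"tz":0,"rx":0,"ry":0,"rz":0}]' -0.62; python3 -m pendant '[{"tx":0,"ty":0,"tz":-0.05,"rx":0,"ry":0,"rz":0},{"tx":0,"ty":0,"tz":-0.1,"rx":0,"ry":0,"rz":0},{"tx":0,"ty":0,"tz":-0.2,"rx":0,"ry":0,"rz":0},{"tx":0,"ty":0,"tz":-0.2,"rx":0,"ry":0,"rz":0},{"tx":0,"ty":0,"tz":-0.1,"rx":0,"ry":0,"rz":0},{"tx":0,"ty":0,"tz":0,"rx":0,"ry":0,"rz":0}]'
```

```text
time_s: 17.0
tool_pos: [0.3514, 0.2104, 0.08]
orientation: [1.561, 2.726, 0.002]
force: [-0.5, 0.1, -0.5]
finger_gap: 0.186
time_s: 17.6
tool_pos: [0.3525, 0.2111, 0.2135]
orientation: [1.559, 2.724, 0.009]
force: [0.1, 0.4, -0.6]
finger_gap: 0.186
```

```bash
python3 -m pendant '[{"tx":-0.2329,"ty":-0.0133,"tz":0,"rx":0,"ry":0,"rz":0.1449},{"tx":-0.2329,"ty":-0.0133,"tz":0,"rx":0,"ry":0,"rz":0.1449},{"tx":-0.2329,"ty":-0.0133,"tz":0,"rx":0,"ry":0,"rz":0.1449},{"tx":-0.2329,"ty":-0.0133,"tz":0,"rx":0,"ry":0,"rz":0.1449},{"tx":-0.2329,"ty":-0.0133,"tz":0,"rx":0,"ry":0,"rz":0.1449},{"tx":-0.2329,"ty":-0.0133,"tz":0,"rx":0,"ry":0,"rz":0.1449},{"tx":-0.2329,"ty":-0.0133,"tz":0,"rx":0,"ry":0,"rz":0.1449},{"tx":-0.2329,"ty":-0.0133,"tz":0,"rx":0,"ry":0,"rz":0.1449},{"tx":-0.2329,"ty":-0.0133,"tz":0,"rx":0,"ry":0,"rz":0.1449},{"tx":0,"ty":0.085,"tz":0,"rx":0,"ry":0,"rz":0},{"tx":0,"ty":0,"tz":0,"rx":0,"ry":0,"rz":0},{"tx":0,"ty":0,"tz":0,"rx":0,"ry":0,"rz":0}]' -0.18
python3 - <<'E'
from h import *
s=r.observe();print(R.from_rotvec(s['orientation']).as_matrix().round(3))
i=imaging.camera_info('wrist');np.save('w9.npy',i['camera_from_world']);f=imaging.grab_frame('wrist')[:,:,::-1].copy();cv2.imwrite('pics/w9.png',f)
t=imaging.grab_frame('top')[:,:,::-1].copy();cv2.imwrite('pics/t9.png',t)
for rad in(.03,.022):cv2.polylines(f,[w2pix('wrist',circ((.402,-.211),rad,.076),i).round().astype(int)],True,(0,255,0),1)
u,v=w2pix('wrist',[.402,-.211,.076],i)[0].round().astype(int);print(u,v)
x0,y0=u-80,v-80;print(x0,y0)
g=t[210:350,170:310]
for rad,cc,z in((.059,(.405,.235),.108),):pass
cv2.imwrite('pics/w9c.png',np.hstack([cv2.resize(f[y0:y0+160,x0:x0+160],(400,400)),cv2.resize(g,(400,400))]))
E
```

```text
time_s: 18.8
tool_pos: [0.3729, -0.1995, 0.209]
orientation: [-2.695, -1.611, 0.001]
force: [-0.2, 0.9, -0.7]
finger_gap: 0.411
[[ 0.474  0.881 -0.001]
 [ 0.881 -0.474  0.001]
 [ 0.    -0.002 -1.   ]]
360 226
280 146
```

View pics/w9c.png

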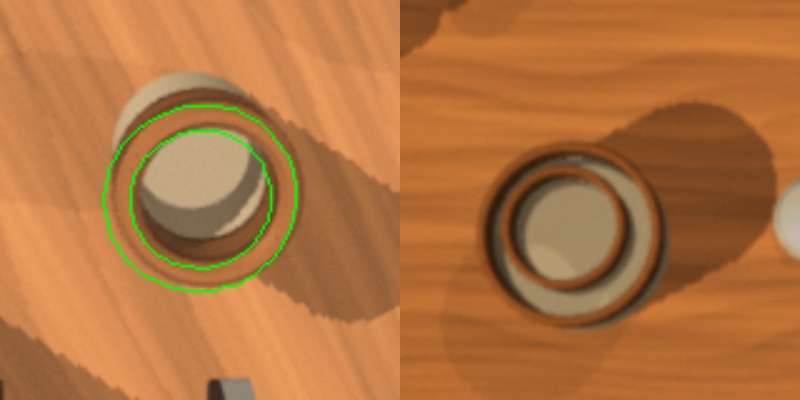

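Left crop: the small rim sits within about 1.5 mm of its overlay, shifted slightly up and right. Right crop: the medium crock (rim centre 566,229) lies well inside the large one (574,235), about 10 mm off-centre as planned. Now I pinch the small crock's near wall.

```bash
python3 -m pendant '[{"tx":0.025,"ty":0.031,"tz":0.15,"rx":0,"ry":0,"rz":0},{"tx":0,"ty":0,"tz":0.2,"rx":0,"ry":0,"rz":0},{"tx":0,"ty":0,"tz":0.15,"rx":0,"ry":0,"rz":0},{"tx":0,"ty":0,"tz":0.1,"rx":0,"ry":0,"rz":0},{"tx":0,"ty":0,"tz":0.1,"rx":0,"ry":0,"rz":0},{"tx":0,"ty":0,"tz":0.1,"rx":0,"ry":0,"rz":0},{"tx":0,"ty":0,"tz":0,"rx":0,"ry":0,"rz":0}]'
```

```text
time_s: 19.6
tool_pos: [0.3796, -0.1961, 0.0474]
orientation: [-2.691, -1.613, 0.004]
force: [-0.4, 0.3, -0.9]
finger_gap: 0.408
```

```bash
python3 -m pendant '[{"tx":0,"ty":0,"tz":0,"rx":0,"ry":0,"rz":0},{"tx":0,"ty":0,"tz":0,"rx":0,"ry":0,"rz":0},{"tx":0,"ty":0,"tz":0,"rx":0,"ry":0,"rz":0},{"tx":0,"ty":0,"tz":0,"rx":0,"ry":0,"rz":0},{"tx":0,"ty":0,"tz":0,"rx":0,"ry":0,"rz":0},{"tx":0,"ty":0,"tz":0,"rx":0,"ry":0,"rz":0}]' -1 50; python3 -m pendant '[{"tx":0,"ty":0,"tz":-0.02,"rx":0,"ry":0,"rz":0},{"tx":0,"ty":0,"tz":-0.05,"rx":0,"ry":0,"rz":0},{"tx":0,"ty":0,"tz":0,"rx":0,"ry":0,"rz":0},{"tx":0,"ty":0,"tz":0,"rx":0,"ry":0,"rz":0}]'
```

```text
time_s: 20.2
tool_pos: [0.3821, -0.1984, 0.0508]
orientation: [2.696, 1.611, 0.003]
force: [-0.6, 2.6, 6.7]
finger_gap: 0.107
time_s: 20.6
tool_pos: [0.3814, -0.1985, 0.0639]
orientation: [2.696, 1.611, 0.0]
force: [0.1, -0.3, -1.9]
finger_gap: 0.104
```

```bash
python3 -m pendant '[{"tx":0,"ty":0,"tz":-0.12,"rx":0,"ry":0,"rz":0},{"tx":0,"ty":0,"tz":-0.2,"rx":0,"ry":0,"rz":0},{"tx":0,"ty":0,"tz":-0.2,"rx":0,"ry":0,"rz":0},{"tx":0,"ty":0,"tz":-0.12,"rx":0,"ry":0,"rz":0},{"tx":0.2197,"ty":-0.0113,"tz":0,"rx":0,"ry":0,"rz":-0.1304},{"tx":0.2197,"ty":-0.0113,"tz":0,"rx":0,"ry":0,"rz":-0.1304},{"tx":0.2197,"ty":-0.0113,"tz":0,"rx":0,"ry":0,"rz":-0.1304},{"tx":0.2197,"ty":-0.0113,"tz":0,"rx":0,"ry":0,"rz":-0.1304},{"tx":0.2197,"ty":-0.0113,"tz":0,"rx":0,"ry":0,"rz":-0.1304},{"tx":0.2197,"ty":-0.0113,"tz":0,"rx":0,"ry":0,"rz":-0.1304},{"tx":0.2197,"ty":-0.0113,"tz":0,"rx":0,"ry":0,"rz":-0.1304},{"tx":0.2197,"ty":-0.0113,"tz":0,"rx":0,"ry":0,"rz":-0.1304},{"tx":0.2197,"ty":-0.0113,"tz":0,"rx":0,"ry":0,"rz":-0.1304},{"tx":0.2197,"ty":-0.0113,"tz":0,"rx":0,"ry":0,"rz":-0.1304},{"tx":0,"ty":0.08,"tz":0,"rx":0,"ry":0,"rz":0},{"tx":0,"ty":0,"tz":0,"rx":0,"ry":0,"rz":0},{"tx":0,"ty":0,"tz":0,"rx":0,"ry":0,"rz":0}]'
python3 - <<'E'
from h import *
s=r.observe();M=R.from_rotvec(s['orientation']).as_matrix();print(M.round(3))
e=np.array([.3833,.2291,s['tool_pos'][2]])-s['tool_pos'];print('delta tool',M.T@e)
E
```

```text
time_s: 22.3
tool_pos: [0.3868, 0.2307, 0.1911]
orientation: [-1.561, -2.726, 0.002]
force: [1.2, -0.2, -2.9]
finger_gap: 0.109
[[-0.506  0.862 -0.001]
 [ 0.862  0.506 -0.001]
 [-0.    -0.001 -1.   ]]
delta tool [ 3.87383243e-04 -3.78050075e-03  5.32364936e-06]
```

```bash
python3 -m pendant '[{"tx":0,"ty":-0.019,"tz":0.08,"rx":0,"ry":0,"rz":0},{"tx":0,"ty":0,"tz":0.11,"rx":0,"ry":0,"rz":0},{"tx":0,"ty":0,"tz":0.11,"rx":0,"ry":0,"rz":0},{"tx":0,"ty":0,"tz":0,"rx":0,"ry":0,"rz":0}]'; python3 -m pendant '[{"tx":0,"ty":0,"tz":0.09,"rx":0,"ry":0,"rz":0},{"tx":0,"ty":0,"tz":0.07,"rx":0,"ry":0,"rz":0},{"tx":0,"ty":0,"tz":0.05,"rx":0,"ry":0,"rz":0},{"tx":0,"ty":0,"tz":0.03,"rx":0,"ry":0,"rz":0},{"tx":0,"ty":0,"tz":0,"rx":0,"ry":0,"rz":0}]'
```

```text
time_s: 22.7
tool_pos: [0.3821, 0.2267, 0.1289]
orientation: [-1.563, -2.722, 0.008]
force: [-0.3, -0.0, -1.9]
finger_gap: 0.106
time_s: 23.2
tool_pos: [0.3837, 0.2286, 0.0835]
orientation: [-1.562, -2.726, 0.001]
force: [0.7, -0.7, -2.4]
finger_gap: 0.106
```

```bash
python3 -m pendant '[{"tx":0,"ty":0,"tz":0.02,"rx":0,"ry":0,"rz":0},{"tx":0,"ty":0,"tz":0.02,"rx":0,"ry":0,"rz":0},{"tx":0,"ty":0,"tz":0.012,"rx":0,"ry":0,"rz":0},{"tx":0,"ty":0,"tz":0,"rx":0,"ry":0,"rz":0}]'
```

```text
time_s: 23.6
tool_pos: [0.3836, 0.2289, 0.073]
orientation: [-1.561, -2.726, 0.001]
force: [-0.6, -0.3, -2.7]
finger_gap: 0.109
```

```bash
python3 -m pendant '[{"tx":0,"ty":0,"tz":0.008,"rx":0,"ry":0,"rz":0},{"tx":0,"ty":0,"tz":0.008,"rx":0,"ry":0,"rz":0},{"tx":0,"ty":0,"tz":0,"rx":0,"ry":0,"rz":0}]'
```

```text
time_s: 23.9
tool_pos: [0.3838, 0.229, 0.0699]
orientation: [-1.561, -2.726, 0.0]
force: [0.1, -0.2, -2.3]
finger_gap: 0.108
```

```bash
python3 -m pendant '[{"tx":0,"ty":0,"tz":0.006,"rx":0,"ry":0,"rz":0},{"tx":0,"ty":0,"tz":0,"rx":0,"ry":0,"rz":0}]'
```

```text
time_s: 24.1
tool_pos: [0.3838, 0.229, 0.0698]
orientation: [1.561, 2.726, 0.001]
force: [-3.0, -1.6, 6.4]
finger_gap: 0.105
```

Contact at z = 0.070, where 0.069 was expected. I release slightly and retreat up and away.

```bash
python3 -m pendant '[{"tx":0,"ty":0,"tz":0,"rx":0,"ry":0,"rz":0},{"tx":0,"ty":0,"tz":0,"rx":0,"ry":0,"rz":0},{"tx":0,"ty":0,"tz":0,"rx":0,"ry":0,"rz":0},{"tx":0,"ty":0,"tz":0,"rx":0,"ry":0,"rz":0}]' -0.57; python3 -m pendant '[{"tx":0,"ty":0,"tz":-0.03,"rx":0,"ry":0,"rz":0},{"tx":0,"ty":0,"tz":-0.07,"rx":0,"ry":0,"rz":0},{"tx":0,"ty":0,"tz":-0.1,"rx":0,"ry":0,"rz":0},{"tx":0,"ty":0,"tz":-0.2,"rx":0,"ry":0,"rz":0},{"tx":0,"ty":0,"tz":-0.2,"rx":0,"ry":0,"rz":0},{"tx":0,"ty":0,"tz":-0.2,"rx":0,"ry":0,"rz":0},{"tx":-0.24,"ty":-0.013,"tz":0,"rx":0,"ry":0,"rz":0.14},{"tx":-0.24,"ty":-0.013,"tz":0,"rx":0,"ry":0,"rz":0.14},{"tx":-0.24,"ty":-0.013,"tz":0,"rx":0,"ry":0,"rz":0.14},{"tx":-0.24,"ty":-0.013,"tz":0,"rx":0,"ry":0,"rz":0.14},{"tx":-0.24,"ty":-0.013,"tz":0,"rx":0,"ry":0,"rz":0.14},{"tx":-0.24,"ty":-0.013,"tz":0,"rx":0,"ry":0,"rz":0.14},{"tx":-0.24,"ty":-0.013,"tz":0,"rx":0,"ry":0,"rz":0.14},{"tx":0,"ty":0,"tz":0,"rx":0,"ry":0,"rz":0},{"tx":0,"ty":0,"tz":0,"rx":0,"ry":0,"rz":0}]'
python3 - <<'E'
from h import *
f=imaging.grab_frame('scene')[:,:,::-1];g=imaging.grab_frame('top')[:,:,::-1]
cv2.imwrite('pics/f.png',np.vstack([np.hstack([cv2.resize(f[130:240,330:440],(400,400)),cv2.resize(g[230:350,170:290],(400,400))]),np.hstack([cv2.resize(f,(266,200)),cv2.resize(g,(266,200)),np.zeros((200,268,3),np.uint8)])]))
E
```

```text
time_s: 24.5
tool_pos: [0.3839, 0.229, 0.0689]
orientation: [1.561, 2.726, 0.0]
force: [0.7, -0.3, -0.1]
finger_gap: 0.212
time_s: 26.0
tool_pos: [0.4316, -0.097, 0.2292]
orientation: [-2.473, -1.938, -0.001]
force: [0.7, -0.0, -0.2]
finger_gap: 0.217
```

View pics/f.png

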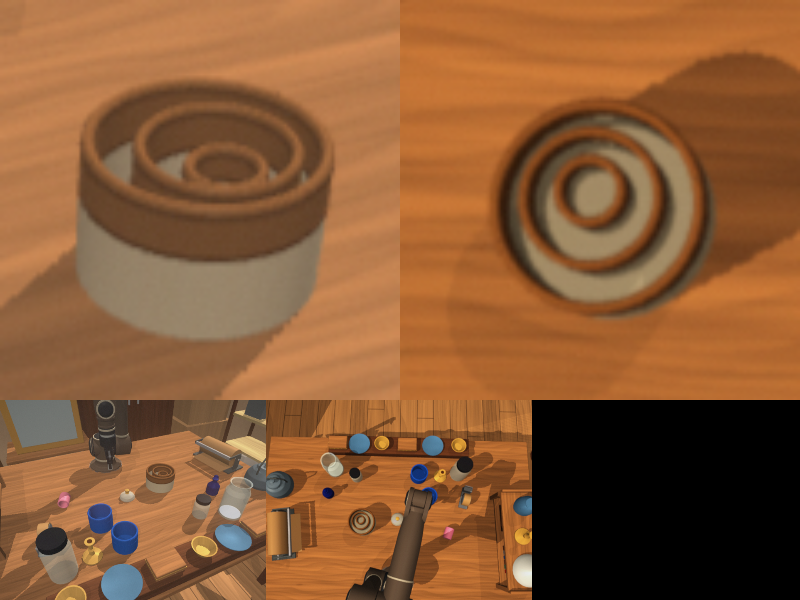

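The picture shows all three crocks nested and level: large rim at (205,150), medium at (218,148), small at (226,168), rims nearly flush. The other goods stand where they were and the robot is clear.

```bash
python3 -c "
from bench import r
r.job_done();print(r.observe()['time_s'])"
```

```text
the job is handed in; nothing more can be done
the job is handed in; nothing more can be done
```

The three crocks are nested and the job is handed in at about 26 s of the 72 s allowed; no verdict was reported.

- **Small crock:** I gripped it across its sides, turned it mouth up, stood it on the counter and let go. The force then read zero, and the pictures showed it upright and free.
- **Nesting:** I pinched the medium crock by its near rim and lowered it into the large one, then put the small one into the medium one the same way. Each touched within about 1 mm of the expected floor height.
- **Final pictures:** All three look level, with nearly flush rims and off-centre by about as much as I intended. The lid, jar, flask, candlestick, tape gun and look-alikes showed no visible movement; I judged this by eye and did not measure it. The robot was clear of everything.

**Checks that disagreed:**
- The scene and top cameras differed by up to about 4 mm on the large crock. For the small crock standing on the counter, they differed by about 19 mm along x. I settled its position with a close wrist picture, and the pinch confirmed it.
- The first move call was refused because its rows lacked some keys. Nothing moved.

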